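# Mirror the edge-finishing kit for a left-handed maker

### The job

The leatherworker taking over this bench is left-handed: move the four upright pieces of the edge-finishing kit (balm jar, paint bottle, burnisher, stamp) from the cups of the dark tray into the pockets of the pale wooden rack, in reverse order, so that the piece at the tray's left end goes into the rack's right-end pocket and so on (left and right as seen by the robot). Keep every piece upright all the way, and leave each standing on the floor of its own pocket, released and at rest.

Things in the scene. Friction and masses are not known exactly. Their poses are not given: they have to be found in the camera images.
- jar: squat amber glass balm jar with an aluminium screw lid, 66 mm tall: body 38 mm diameter, lid (top 22 mm) 42 mm diameter; about 0.14 kg. Origin: centre of its underside; z up along its axis. Starts upright in one of the tray's cups, underside about 10 mm above the table.
- bottle: white plastic edge-paint bottle, 92 mm tall: cylinder 32 mm diameter up to 64 mm, then a shoulder and a narrow black nozzle cap; about 0.06 kg. Origin: centre of its underside; z up along its axis. Starts upright in one of the tray's cups, underside about 10 mm above the table.
- burnisher: turned dark-wood burnisher, 86 mm tall: foot 34 mm diameter, waist 24 mm diameter from 28 to 62 mm above the underside, knob 36 mm diameter on top; about 0.07 kg. Origin: centre of its underside; z up along its axis. Starts upright in one of the tray's cups, underside about 10 mm above the table.
- stamp: steel hand stamp standing on its square head, 80 mm tall: head 30 x 30 x 12 mm at the bottom, round shank 20 mm diameter above it; about 0.2 kg. Origin: centre of its underside; z up along its axis. Starts upright in one of the tray's cups, underside about 10 mm above the table.
- tray: dark steel base plate (96 x 316 x 6 mm), fixed, carrying the four wooden cups in a row along its y axis, cup centres at y = +0.108, +0.036, -0.036, -0.108 m. Origin: centre of its underside, on the table; z up, +y towards the robot's left (turned at most 0.3 rad)
- rack: pale wooden rack (76 x 296 mm, 28 mm high), fixed, with four empty square pockets in a row along its y axis: centres at y = +0.108, +0.036, -0.036, -0.108 m, x = 0; each 56 x 56 mm inside, floor 10 mm and rim 28 mm above the table. Origin: centre of its underside, on the table; z up, +y towards the robot's left (turned at most 0.3 rad)
- cup_jar: square wooden cup fixed on the tray, one of four alike (68 x 68 mm, inside 56 x 56 mm, rim 22 mm above its underside, inside floor 4 mm thick); at the start the jar stands in it. Origin: centre of the underside; z up, axes parallel to the tray's
- cup_bottle: square wooden cup fixed on the tray, one of four alike (68 x 68 mm, inside 56 x 56 mm, rim 22 mm above its underside, inside floor 4 mm thick); at the start the bottle stands in it. Origin: centre of the underside; z up, axes parallel to the tray's
- cup_burnisher: square wooden cup fixed on the tray, one of four alike (68 x 68 mm, inside 56 x 56 mm, rim 22 mm above its underside, inside floor 4 mm thick); at the start the burnisher stands in it. Origin: centre of the underside; z up, axes parallel to the tray's
- cup_stamp: square wooden cup fixed on the tray, one of four alike (68 x 68 mm, inside 56 x 56 mm, rim 22 mm above its underside, inside floor 4 mm thick); at the start the stamp stands in it. Origin: centre of the underside; z up, axes parallel to the tray's

How it is judged:
By the outcome, as a careful person would: the job done as asked, in the order asked, and still so for the second after the job is handed in, with the robot touching nothing.
It also fails if it takes over 106 s, if anything falls off the work surface, if the arm or the gripper's body presses on something with over 40 N, if the wrist force passes 120 N, or if a joint passes its speed limit or range.

### The arm

A 6-joint arm with a two-finger parallel gripper is mounted at the origin on the work surface. World frame = base frame: x ahead of the robot, y to its left, z up, the work surface at z = 0. Lengths are in m, angles in rad, forces in N, time in s.
With the tool pointing down it reaches from about 0.25 to 0.775 m from the base axis. Payload 4 kg.
Tool frame: the origin (TCP) lies midway between the tips of the shut fingers; the grasp point (between the pads) lies 19 mm behind it (robot.tcp_to_grasp is the z of the grasp point in the tool frame, in m); z points along the fingers, y is the line along which they close (so a half turn about z gives the same grasp; the last joint's range is limited). The gripper opens to 94 mm and grips with 3 to 60 N. Pads are 16 mm wide; open, the fingers measure 119 mm over their backs; the gripper's body (75 mm by 177 mm) begins 78 mm behind the grasp point.
Start: joints at [-1.366, 0.087, 1.371, -0, 1.684, -0.103], TCP at [0.167, -0.524, 0.172] pointing down, gripper open.
Joint ranges: [-3.1, 3.1], [-0.76, 2.03], [0.27, 2.55], [-1.08, 4.22], [0.17, 2.65], [-2.57, 2.57]. Speed limits (rad/s): [2.79, 2.79, 3.14, 3.14, 3.14, 3.14].

### API

Orientations are given as [roll, pitch, yaw] about the fixed x, y, z axes, in that order (R = Rz(yaw) Ry(pitch) Rx(roll)).
In Python, from bench import robot gives the robot as it stands. The module is installed in compiled form; this text tells all that it offers.
- The arm moves only by the tool move_arm, never from a script. Its argument "motion" is one flat list of numbers, 7 for each row, row after row: the turn, a rotation vector about the tool's x, y, z in units of 45 degrees (1.0 is 45 degrees), then the shift along the tool's x, y, z in units of 100 mm (1.0 is 100 mm), then the opening, from 0 (shut) to 1 (fully open). A call has 1 to 12 rows; each row shifts and turns the commanded pose from where the row before left it, along the tool's axes as they then stand; what a row does not reach is not made up. A row lasts 1/12 s, in which the tool goes at most 41.7 mm and 7.16 degrees, less where a joint would pass 70% of its speed; a pose out of reach is approached as far as the arm can. A call with a number of a shift or a turn outside -1 to 1 is refused whole. A call with a gripper value outside its range is refused whole. The fingers move at their own pace and stop on an object; the grip force is fixed at half the most. Time passes only in rows, so rows that do not move let the fingers close. It gives the time, the measured TCP pose, the force, the opening and the grip force at its end, in the units of the state.
- robot.get_obs(): the state, without advancing time (a new reading comes with each control period).
- robot.snapshot(name): name is "scene" or "top"; returns the picture (400x640x3 uint8, red, green, blue); there is no depth.
- robot.get_calibration(name): a dict with "fx", "fy", "cx", "cy" (pixels), "k1" (the pictures are not rectified: a ray, as slopes to the right and down, at radius r is drawn at 1 + k1 r^2 times it, then the intrinsics apply), "R" (3x3) and "t" (3): a world point X has camera coordinates R X + t. Camera axes: x right, y down, z forward; pixel columns grow to the right and rows downward; lengths in m; the calibration is good to about 2 mm. A picture is of the moment at which its call begins. get_calibration takes no time and is no camera call.
- robot.close_job(): hands the job in; it is judged then, once.
The state is a dict: "time": time; "joint_positions": joint angles; "qvel": joint speeds; "joint_torque": joint torques, N m; "tool_pos": TCP position; "ee_rot": TCP orientation; "wrist_force": force on the tool from outside, world axes, zero at the start; "wrist_torque": the same for the moment, N m; "width": finger opening in m; "finger_force": force on a finger pad.
Only numpy, scipy, OpenCV 4.12 (cv2) and the standard library are available. Lean on these libraries where they do the work, as an engineer would, in place of code of your own. Each camera call takes 0.05 s, during which the arm holds its last target. There are 200 camera calls.

## Working session

There is one attempt and no reset: what is moved stays moved. The work goes in short steps, Python scripts to look and compute and a tool call to move; the robot and the scene stay as the last step left them, time stands still between calls to the robot, and variables do not carry over. Pictures are saved under pics/ and viewed, at most 14 in all, crops included, and the job is handed in when it is done.

Besides the shell and the picture viewer there is one more tool, called after ">>>" by a JSON object that holds its "api" and its "payload", one argument or row to a line. move_arm: Moves the arm, as the interface text tells. Shifts and turns lie within -1 to 1; 1 stands for 100 mm of shift or 45 degrees of turn. Its arguments: {"type":"object","properties":{"motion":{"type":"array","items":{"type":"number"}}},"required":["motion"]}

```bash
mkdir -p pics; python3 - <<'E'
from bench import robot
import cv2
o=robot.get_obs();print(o)
print(robot.tcp_to_grasp)
for n in("scene","top"):
    cv2.imwrite(f"pics/{n}0.png",robot.snapshot(n)[:,:,::-1]);print(n,robot.get_calibration(n))
E
```

```text
{'time': 0.0, 'joint_positions': array([-1.36610722e+00,  8.79190874e-02,  1.37224664e+00, -4.82970618e-05,
        1.68357952e+00, -1.03088387e-01]), 'qvel': array([ 0.00080288, -0.00084931, -0.00048445, -0.00106989, -0.00076804,
        0.0002415 ]), 'joint_torque': array([-1.38147952e-04, -3.40184462e+01, -3.02426434e+01,  7.17862439e-02,
        3.31257808e-02, -1.63668938e-04]), 'tool_pos': array([ 0.16647537, -0.52355138,  0.17072774]), 'ee_rot': array([-3.13944654e+00, -1.73767867e-04,  3.07771927e-01]), 'wrist_force': array([ 0.37544201, -0.02751583, -0.74509518]), 'wrist_torque': array([ 0.00899709, -0.03754576, -0.06687826]), 'finger_force': 0.0, 'width': 0.09426027381798675}
-0.0188
scene {'fx': 389.45085896064154, 'fy': 389.45085896064154, 'cx': 315.9039608264682, 'cy': 202.59848715023006, 'k1': -0.0496841041843815, 'R': array([[-0.17245273,  0.98496558,  0.0101419 ],
       [ 0.75843326,  0.13934602, -0.6366802 ],
       [-0.62852132, -0.10210529, -0.77106126]]), 't': array([ 0.07796749, -0.37681995,  1.33169867])}
top {'fx': 464.9180523919718, 'fy': 464.9180523919718, 'cx': 323.53428455064164, 'cy': 203.65549906686894, 'k1': 0.005399201081355464, 'R': array([[-0.0168943 , -0.99981287,  0.00942354],
       [-0.99815704,  0.01631542, -0.05844939],
       [ 0.05828471, -0.01039364, -0.99824589]]), 't': array([-0.01260999,  0.5264031 ,  1.10925916])}
```

View pics/top0.png

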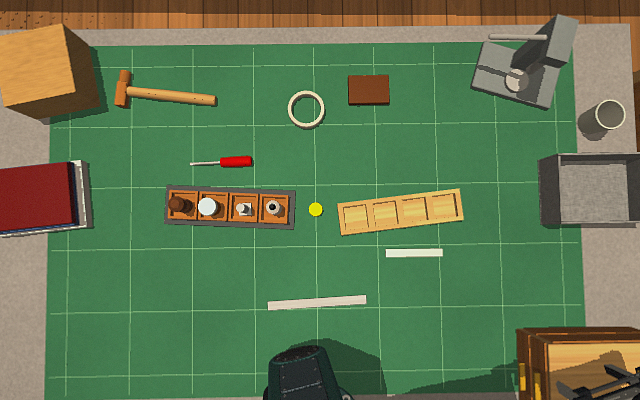

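View pics/scene0.png

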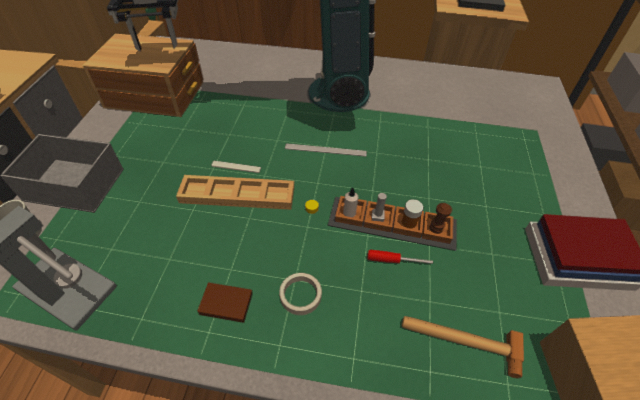

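The top view shows the tray on the left, with burnisher (180,205), jar (208,207), stamp (244,209) and bottle (273,208). The rack is on the right (340–463, 190–235), and the yellow disc lies between them. I'll view enlarged crops and then measure.

```bash
cat > h.py <<'E'
import numpy as np, cv2
from bench import robot
def ray(n,u,v):
    c=robot.get_calibration(n);K=np.array([[c['fx'],0,c['cx']],[0,c['fy'],c['cy']],[0,0,1]])
    p=cv2.undistortPoints(np.array([[[u,v]]],float),K,np.array([c['k1'],0,0,0]))[0,0]
    R=np.array(c['R']);return -R.T@c['t'],R.T@np.array([*p,1])
def onz(n,u,v,z):
    o,d=ray(n,u,v);return (o+d*(z-o[2])/d[2])
def proj(n,X):
    c=robot.get_calibration(n);K=np.array([[c['fx'],0,c['cx']],[0,c['fy'],c['cy']],[0,0,1]])
    return cv2.projectPoints(np.array([X],float),cv2.Rodrigues(np.array(c['R']))[0],np.array(c['t']),K,np.array([c['k1'],0,0,0]))[0][0,0]
E
python3 - <<'E'
import cv2,numpy as np
t=cv2.imread('pics/top0.png');s=cv2.imread('pics/scene0.png')
a=cv2.resize(t[175:245,155:315],None,fx=5,fy=5,interpolation=cv2.INTER_CUBIC)
b=cv2.resize(s[180:250,320:480],None,fx=5,fy=5,interpolation=cv2.INTER_CUBIC)
cv2.imwrite('pics/c1.png',a[:300]);cv2.imwrite('pics/c2.png',np.vstack([a[30:300],b[:330]]))
h=cv2.cvtColor(t,cv2.COLOR_BGR2HSV)
for p in [(168,222),(290,192),(195,205),(342,208),(350,231),(355,215),(455,200),(300,208),(205,207),(180,205)]: print(p,h[p[1],p[0]])
E
```

```text
(168, 222) [20 34 91]
(290, 192) [20 24 96]
(195, 205) [ 13 195 221]
(342, 208) [ 18 144 236]
(350, 231) [ 18 153 225]
(355, 215) [ 23 137 224]
(455, 200) [ 14 130  57]
(300, 208) [ 67 117 131]
(205, 207) [ 68   9 231]
(180, 205) [ 13 181  86]
```

View pics/c2.png

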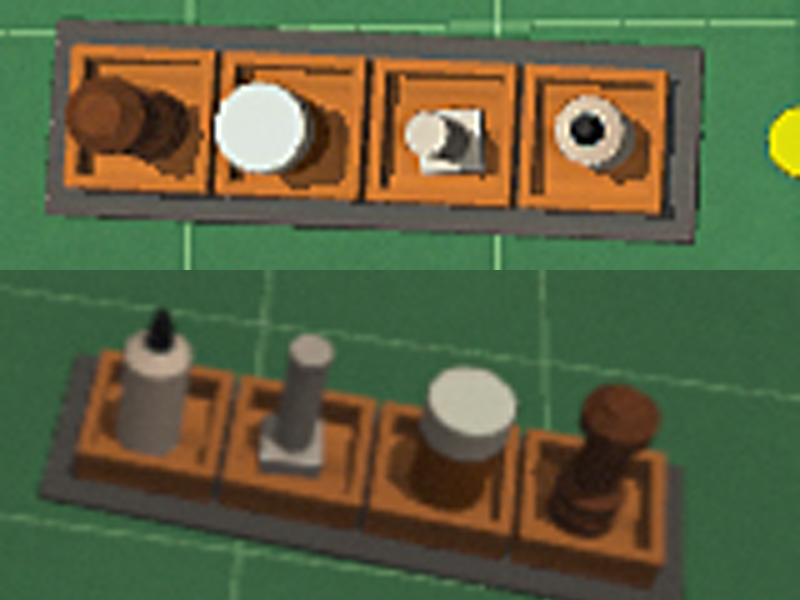

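The crop shows the tops clearly, in top-view pixels: burnisher knob (176,204), jar lid (207,206), stamp top (240,208) and bottle nozzle (272,206). All four pieces are upright. Next I'll measure the plate and rack outlines by mask and triangulate the tops.

```bash
python3 - <<'E'
import cv2,numpy as np
from h import *
t=cv2.imread('pics/top0.png');h=cv2.cvtColor(t,cv2.COLOR_BGR2HSV)
green=cv2.inRange(h,(45,60,40),(95,255,255))
ng=cv2.bitwise_not(green)
for name,(x0,x1),z,L in(('tray',(150,303),.006,.316),('rack',(328,475),.028,.296)):
    m=np.zeros_like(ng);m[180:242,x0:x1]=ng[180:242,x0:x1]
    if name=='rack': m&=cv2.inRange(h,(8,60,0),(30,255,255))
    c=max(cv2.findContours(m,0,1)[0],key=cv2.contourArea)
    P=np.array([onz('top',u,v,z)[:2] for u,v in c[:,0]],np.float32)
    r=cv2.minAreaRect(P);b=cv2.boxPoints(r)
    i=0 if np.linalg.norm(b[1]-b[0])>np.linalg.norm(b[2]-b[1]) else 1
    d=b[i+1]-b[i];d=d*np.sign(d[1]);d/=np.linalg.norm(d);yaw=np.arctan2(-d[0],d[1])
    print(name,r,'yaw',yaw)
    for y in(.108,.036,-.036,-.108):print('  ',np.round(np.array(r[0])+d*y,4))
tops=[('burn',(106,115),(622,415),.096),('jar',(261,127),(470,402),.076),('stamp',(428,134),(312,351),.09),('bottle',(588,128),(161,312),.102)]
for n,a,b,z in tops:
    A=((a[0]+.5)/5-.5+155,(a[1]+.5)/5-.5+181);B=((b[0]+.5)/5-.5+320,(b[1]-270+.5)/5-.5+180)
    o1,d1=ray('top',*A);o2,d2=ray('scene',*B)
    s=np.linalg.lstsq(np.c_[d1,-d2],o2-o1,rcond=None)[0]
    p,q=o1+s[0]*d1,o2+s[1]*d2
    print(n,np.round(onz('top',*A,z),4),np.round(onz('scene',*B,z),4),'tri',np.round((p+q)/2,4),'gap',np.round(np.linalg.norm(p-q),4))
# jar lid by mask
m=cv2.inRange(h,(0,0,200),(180,60,255));m[:,:190]=0;m[:,222:]=0;m[:185]=0;m[235:]=0
c=max(cv2.findContours(m,0,1)[0],key=cv2.contourArea);(u,v),rr=cv2.minEnclosingCircle(c);print('lid',u,v,rr,onz('top',u,v,.076))
E
```

```text
tray ((0.5226165652275085, 0.20696775615215302), (0.31544676423072815, 0.09631865471601486), 86.49343872070312) yaw -0.06120099
   [0.5292 0.3148]
   [0.5248 0.2429]
   [0.5204 0.171 ]
   [0.516  0.0992]
rack ((0.5038143992424011, -0.20387190580368042), (0.07801343500614166, 0.29680824279785156), 6.137824058532715) yaw 0.10712516
   [ 0.4923 -0.0965]
   [ 0.5    -0.1681]
   [ 0.5077 -0.2397]
   [ 0.5154 -0.3113]
burn [0.5269 0.31   0.096 ] [0.5382 0.3121 0.096 ] tri [0.5277 0.3148 0.0836] gap 0.0018
jar [0.5216 0.2457 0.076 ] [0.5259 0.2465 0.076 ] tri [0.5218 0.2472 0.0712] gap 0.0006
stamp [0.5164 0.1673 0.09  ] [0.5201 0.1694 0.09  ] tri [0.5165 0.1689 0.0858] gap 0.0017
bottle [0.5173 0.0941 0.102 ] [0.5194 0.0966 0.102 ] tri [0.5173 0.0954 0.0994] gap 0.0022
lid 206.3716278076172 205.67567443847656 8.729513168334961 [0.52233846 0.24668449 0.076     ]
```

```bash
cat >> h.py <<'E'
from scipy.spatial.transform import Rotation as Ro
def to(pos,yaw):
    "remaining turn and shift in the tool's own axes, in move units; turn applied first for shift2"
    o=robot.get_obs();R=Ro.from_euler('xyz',o['ee_rot']);T=Ro.from_euler('xyz',[np.pi,0,yaw])
    d=np.array(pos)-o['tool_pos']
    print('turn',np.round((R.inv()*T).as_rotvec()/(np.pi/4),3),'shift now',np.round(R.inv().apply(d)*10,3),'after turn',np.round(T.inv().apply(d)*10,3),'w',round(o['width'],4),'ff',round(o['finger_force'],1))
E
```

>>> {"api": "move_arm", "payload": {
  "motion": [0,0,0,0,0,-0.3,1,0,0,0,0,0,-0.3,1,0,0,-0.15,0,0,0,1,0,0,-0.15,0,0,0,1,0,0,-0.15,0,0,0,1,0,0,-0.15,0,0,0,1,0,0,-0.15,0,0,0,1,0,0,-0.15,0,0,0,1,0,0,-0.15,0,0,0,1,0,0,-0.15,0,0,0,1,0,0,-0.15,0,0,0,1,0,0,-0.15,0,0,0,1]
}}

```text
time: 1.1
tool_pos: [0.1666, -0.5239, 0.2312]
ee_rot: [-3.141, -0.001, 1.492]
wrist_force: [-0.0, 0.7, 0.4]
width: 0.094
finger_force: 0.0
```

```bash
python3 -c "
from h import *
to([.5178,.095,.16],1.5096)"
```

```text
turn [-0.    -0.002 -0.023] shift now [6.446 3.013 0.719] after turn [6.392 3.127 0.712] w 0.094 ff 0.0
```

>>> {"api": "move_arm", "payload": {
  "motion": [0,0,-0.02,0,0,0,1,0,0,0,0.355,0.174,0,1,0,0,0,0.355,0.174,0,1,0,0,0,0.355,0.174,0,1,0,0,0,0.355,0.174,0,1,0,0,0,0.355,0.174,0,1,0,0,0,0.355,0.174,0,1,0,0,0,0.355,0.174,0,1,0,0,0,0.355,0.174,0,1,0,0,0,0.355,0.174,0,1,0,0,0,0.355,0.174,0,1,0,0,0,0.355,0.174,0,1]
}}

```text
time: 2.1
tool_pos: [0.3849, -0.1459, 0.2318]
ee_rot: [3.141, 0.0, 1.499]
wrist_force: [0.6, -0.5, 0.4]
width: 0.094
finger_force: 0.0
```

>>> {"api": "move_arm", "payload": {
  "motion": [0,0,0,0.355,0.174,0,1,0,0,0,0.355,0.174,0,1,0,0,0,0.355,0.174,0,1,0,0,0,0.355,0.174,0,1,0,0,0,0.355,0.174,0,1,0,0,0,0.355,0.174,0.1,1,0,0,0,0.355,0.174,0.2,1,0,0,0,0,0,0.2,1,0,0,0,0,0,0,1,0,0,0,0,0,0,1]
}}

```text
time: 2.93
tool_pos: [0.5209, 0.0897, 0.1814]
ee_rot: [-3.137, 0.001, 1.501]
wrist_force: [-0.4, 0.0, 1.7]
width: 0.094
finger_force: 0.0
```

```bash
python3 -c "
from h import *
to([.5178,.095,.038],1.5096)"
```

```text
turn [-0.005  0.001 -0.011] shift now [ 0.053 -0.029  1.434] after turn [ 0.051 -0.034  1.434] w 0.094 ff 0.0
```

>>> {"api": "move_arm", "payload": {
  "motion": [-0.005,0,-0.011,0.05,-0.034,0.2,1,0,0,0,0,0,0.3,1,0,0,0,0,0,0.3,1,0,0,0,0,0,0.3,1,0,0,0,0,0,0.234,1,0,0,0,0,0,0.1,1,0,0,0,0,0,0,1,0,0,0,0,0,0,1]
}}

```text
time: 3.6
tool_pos: [0.5205, 0.0941, 0.0414]
ee_rot: [3.135, -0.0, 1.508]
wrist_force: [0.9, 0.9, 0.2]
width: 0.094
finger_force: 0.0
```

```bash
python3 - <<'E'
from h import *
to([.5178,.095,.038],1.5096)
t=robot.snapshot('top')[:,:,::-1];s=robot.snapshot('scene')[:,:,::-1]
f=lambda i:cv2.resize(i,(640,300),interpolation=cv2.INTER_CUBIC)
cv2.imwrite('pics/d1.png',np.vstack([f(t[170:245,200:360]),f(s[165:240,300:460])]))
E
```

```text
turn [ 0.008 -0.    -0.001] shift now [ 0.007 -0.028  0.034] after turn [ 0.007 -0.028  0.034] w 0.094 ff 0.0
```

View pics/d1.png

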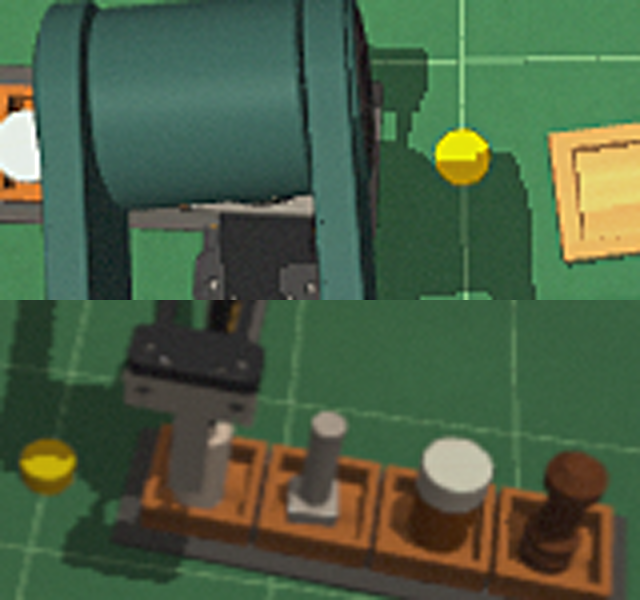

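The fingers straddle the bottle. The near finger is in front of it at about (195,450) in the lower panel, so I can close.

>>> {"api": "move_arm", "payload": {
  "motion": [0,0,0,0,-0.02,0.02,0,0,0,0,0,0,0,0,0,0,0,0,0,0,0,0,0,0,0,0,0,0,0,0,0,0,0,0,0,0,0,0,0,0,0,0,0,0,0,0,0,0,0,0,0,0,0,0,0,0]
}}

```text
time: 4.37
tool_pos: [0.5175, 0.0949, 0.0376]
ee_rot: [3.138, 0.0, 1.51]
wrist_force: [-0.5, 0.8, -1.1]
width: 0.044
finger_force: 0.0
```

>>> {"api": "move_arm", "payload": {
  "motion": [0,0,0,0,0,0,0,0,0,0,0,0,0,0,0,0,0,0,0,0,0,0,0,0,0,0,0,0,0,0,0,0,0,0,0]
}}

```text
time: 4.78
tool_pos: [0.5176, 0.0949, 0.0376]
ee_rot: [3.138, 0.0, 1.51]
wrist_force: [0.2, -0.7, -0.5]
width: 0.0295
finger_force: 30.0
```

```bash
python3 -c "
from h import *
to([.5178,.095,.16],1.5096)"
```

```text
turn [0.005 0.    0.001] shift now [ 1.000e-03  7.000e-03 -1.224e+00] after turn [ 1.000e-03  2.000e-03 -1.224e+00] w 0.0295 ff 30.0
```

>>> {"api": "move_arm", "payload": {
  "motion": [0,0,0,0,0,-0.1,0,0,0,0,0,0,-0.2,0,0,0,0,0,0,-0.2,0,0,0,0,0,0,-0.2,0,0,0,-0.05,0,0,0,0,0,0,-0.05,0,0,0,0,0,0,-0.057,0,0,0,0,0,0,-0.057,0,0,0,0,0,0,0,0,0,0,0,0,0,0,0,0,0,0]
}}

```text
time: 5.62
tool_pos: [0.5173, 0.0949, 0.1082]
ee_rot: [3.137, 0.001, 1.677]
wrist_force: [-0.6, 1.3, -0.5]
width: 0.03
finger_force: 30.0
```

```bash
python3 -c "
from h import *
to([.4923,-.0965,.108],1.6779)"
```

```text
turn [ 0.005  0.001 -0.001] shift now [-1.877e+00 -4.520e-01  1.000e-03] after turn [-1.877 -0.453  0.002] w 0.03 ff 30.0
```

>>> {"api": "move_arm", "payload": {
  "motion": [0.005,0,0,-0.087,-0.023,0,0,0,0,0,-0.18,-0.04,0,0,0,0,0,-0.28,-0.07,0,0,0,0,0,-0.3,-0.07,0,0,0,0,0,-0.3,-0.07,0,0,0,0,0,-0.3,-0.07,0,0,0,0,0,-0.25,-0.06,0,0,0,0,0,-0.12,-0.03,0,0,0,0,0,-0.06,-0.02,0,0,0,0,0,0,0,0,0,0,0,0,0,0,0,0,0,0,0,0,0,0,0]
}}

```text
time: 6.62
tool_pos: [0.4925, -0.0953, 0.1078]
ee_rot: [-3.142, 0.0, 1.68]
wrist_force: [-0.3, -0.9, -1.4]
width: 0.0299
finger_force: 30.0
```

```bash
python3 -c "
from h import *
to([.4923,-.0965,.0385],1.6779)
s=robot.snapshot('scene')[:,:,::-1]
cv2.imwrite('pics/e1.png',cv2.resize(s[140:230,165:325],(800,450),interpolation=cv2.INTER_CUBIC))
"
```

```text
turn [-0.     0.     0.002] shift now [-0.011 -0.003  0.693] after turn [-0.011 -0.003  0.693] w 0.0299 ff 30.0
```

View pics/e1.png

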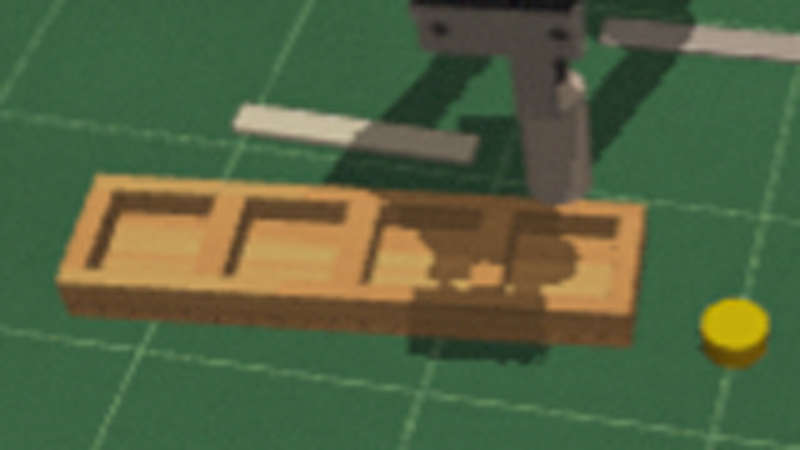

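The bottle hangs upright at about (560,190) in the crop, above the rack's left-end pocket. I'll lower and release it.

>>> {"api": "move_arm", "payload": {
  "motion": [0,0,0,-0.011,0,0.15,0,0,0,0,0,0,0.2,0,0,0,0,0,0,0.18,0,0,0,0,0,0,0.08,0,0,0,0,0,0,0.05,0,0,0,0,0,0,0.03,0,0,0,0,0,0,0,0,0,0,0,0,0,0,0]
}}

```text
time: 7.33
tool_pos: [0.4932, -0.0977, 0.0397]
ee_rot: [3.14, 0.001, 1.679]
wrist_force: [0.7, -0.3, 0.7]
width: 0.0295
finger_force: 30.0
```

>>> {"api": "move_arm", "payload": {
  "motion": [0,0,0,0,0,0,1,0,0,0,0,0,0,1,0,0,0,0,0,0,1,0,0,0,0,0,0,1,0,0,0,0,0,0,1,0,0,0,0,0,0,1,0,0,0,0,0,0,1,0,0,0,0,0,0,1,0,0,0,0,0,-0.3,1,0,0,0,0,0,-0.4,1,0,0,0,0,0,-0.5,1,0,0,0,0,0,0,1]
}}

```text
time: 8.33
tool_pos: [0.4973, -0.0991, 0.1602]
ee_rot: [3.126, 0.007, 1.678]
wrist_force: [1.2, -0.8, 1.2]
width: 0.0942
finger_force: 0.0
```

```bash
python3 -c "
from h import *
to([.517,.168,.16],1.5096)
s=robot.snapshot('scene')[:,:,::-1]
cv2.imwrite('pics/e2.png',cv2.resize(s[140:230,165:325],(480,270),interpolation=cv2.INTER_CUBIC))
"
```

```text
turn [0.02  0.008 0.215] shift now [ 2.634  0.482 -0.01 ] after turn [2.678e+00 3.300e-02 2.000e-03] w 0.0942 ff 0.0
```

View pics/e2.png

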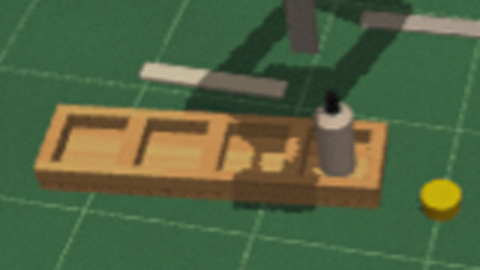

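The bottle stands upright in the left-end pocket, at about (335,140) in the crop. The stamp is next.

>>> {"api": "move_arm", "payload": {
  "motion": [0.005,0,0.107,0,0,0,1,0,0,0.107,0,0,0,1,0,0,0,0.33,0.005,0,1,0,0,0,0.34,0.005,0,1,0,0,0,0.34,0.005,0,1,0,0,0,0.34,0.005,0,1,0,0,0,0.34,0,0,1,0,0,0,0.34,0,0,1,0,0,0,0.34,0,0,1,0,0,0,0.3,0,0,1,0,0,0,0,0,0,1,0,0,0,0,0,0,1]
}}

```text
time: 9.38
tool_pos: [0.5096, 0.1697, 0.1483]
ee_rot: [-3.135, 0.003, 1.513]
wrist_force: [0.3, 0.3, -0.5]
width: 0.094
finger_force: 0.0
```

>>> {"api": "move_arm", "payload": {
  "motion": [0,0,0,0,0,0,1,0,0,0,0,0,0,1]
}}

```text
time: 9.55
tool_pos: [0.5104, 0.1676, 0.1494]
ee_rot: [-3.137, 0.002, 1.509]
wrist_force: [0.6, -0.5, -0.3]
width: 0.0939
finger_force: 0.0
```

```bash
python3 -c "
from h import *
to([.517,.168,.038],1.5096)"
```

```text
turn [-0.006  0.003 -0.001] shift now [0.011 0.071 1.114] after turn [0.008 0.066 1.114] w 0.0939 ff 0.0
```

>>> {"api": "move_arm", "payload": {
  "motion": [-0.005,0,0,0.008,0.066,0.15,1,0,0,0,0,0,0.3,1,0,0,0,0,0,0.3,1,0,0,0,0,0,0.25,1,0,0,0,0,0,0.114,1,0,0,0,0,0,0,1,0,0,0,0,0,0,1,0,0,0,0,0,0,1]
}}

```text
time: 10.22
tool_pos: [0.5188, 0.1689, 0.0408]
ee_rot: [3.138, 0.0, 1.509]
wrist_force: [0.6, -0.7, -0.3]
width: 0.0937
finger_force: 0.0
```

```bash
python3 -c "
from h import *
to([.517,.168,.038],1.5096)"
```

```text
turn [ 0.005  0.    -0.   ] shift now [-0.01  -0.017  0.028] after turn [-0.01  -0.017  0.028] w 0.0937 ff 0.0
```

>>> {"api": "move_arm", "payload": {
  "motion": [0,0,0,-0.005,-0.01,0.01,0,0,0,0,0,0,0,0,0,0,0,0,0,0,0,0,0,0,0,0,0,0,0,0,0,0,0,0,0,0,0,0,0,0,0,0,0,0,0,0,0,0,0,0,0,0,0,0,0,0,0,0,0,0,0,0,0,0,0,0,0,0,0,0,0,0,0,0,0,0,0,0,0,0,0,0,0,0]
}}

```text
time: 11.22
tool_pos: [0.5163, 0.1686, 0.0376]
ee_rot: [3.141, 0.001, 1.51]
wrist_force: [0.8, -0.9, 0.8]
width: 0.0192
finger_force: 30.0
```

>>> {"api": "move_arm", "payload": {
  "motion": [0,0,0,0,0,0,0,0,0,0,0,0,0,0,0,0,0,0,0,0,0]
}}

```text
time: 11.47
tool_pos: [0.5163, 0.1686, 0.0376]
ee_rot: [3.141, 0.001, 1.51]
wrist_force: [0.5, -0.3, -0.6]
width: 0.0195
finger_force: 30.0
```

```bash
python3 -c "
from h import *
to([.5,-.1681,.145],1.6779)"
```

```text
turn [ 0.     0.002 -0.213] shift now [-3.372  0.042 -1.069] after turn [-3.33  -0.522 -1.074] w 0.0195 ff 30.0
```

>>> {"api": "move_arm", "payload": {
  "motion": [0,0,0,0,0,-0.1,0,0,0,0,0,0,-0.25,0,0,0,0,0,0,-0.25,0,0,0,0,0,0,-0.25,0,0,0,-0.05,0,0,-0.25,0,0,0,-0.05,0,0,-0.1,0,0,0,-0.057,0,0,0,0,0,0,-0.057,0,0,0,0,0,0,0,0,0,0,0,0,0,0,0,0,0,0]
}}

```text
time: 12.3
tool_pos: [0.5158, 0.1687, 0.1576]
ee_rot: [-3.141, 0.001, 1.677]
wrist_force: [0.9, 0.3, -2.7]
width: 0.0192
finger_force: 30.0
```

```bash
python3 -c "
from h import *
to([.5,-.1681,.16],1.6779)"
```

```text
turn [-0.001  0.002 -0.001] shift now [-3.332 -0.515 -0.019] after turn [-3.332 -0.517 -0.024] w 0.0192 ff 30.0
```

>>> {"api": "move_arm", "payload": {
  "motion": [0,0,0,-0.1,-0.015,0,0,0,0,0,-0.2,-0.03,0,0,0,0,0,-0.325,-0.0505,0,0,0,0,0,-0.325,-0.0505,0,0,0,0,0,-0.325,-0.0505,0,0,0,0,0,-0.325,-0.0505,0,0,0,0,0,-0.325,-0.0505,0,0,0,0,0,-0.325,-0.0505,0,0,0,0,0,-0.325,-0.0505,0,0,0,0,0,-0.325,-0.0505,0,0,0,0,0,-0.325,-0.0505,0,0,0,0,0,-0.107,-0.017,0,0]
}}

```text
time: 13.3
tool_pos: [0.4992, -0.173, 0.1577]
ee_rot: [-3.14, 0.004, 1.673]
wrist_force: [0.4, 1.0, -2.5]
width: 0.0191
finger_force: 30.0
```

>>> {"api": "move_arm", "payload": {
  "motion": [0,0,0,0,0,0,0,0,0,0,0,0,0,0,0,0,0,0,0,0,0]
}}

```text
time: 13.55
tool_pos: [0.5005, -0.167, 0.158]
ee_rot: [-3.141, 0.0, 1.679]
wrist_force: [-0.4, -0.4, -2.5]
width: 0.019
finger_force: 30.0
```

```bash
python3 -c "
from h import *
to([.5,-.1681,.0385],1.6779)"
```

```text
turn [-0.     0.     0.001] shift now [-0.011 -0.005  1.195] after turn [-0.011 -0.006  1.195] w 0.019 ff 30.0
```

>>> {"api": "move_arm", "payload": {
  "motion": [0,0,0,-0.011,-0.006,0.1,0,0,0,0,0,0,0.25,0,0,0,0,0,0,0.25,0,0,0,0,0,0,0.25,0,0,0,0,0,0,0.18,0,0,0,0,0,0,0.08,0,0,0,0,0,0,0.05,0,0,0,0,0,0,0.03,0,0,0,0,0,0,0,0,0,0,0,0,0,0,0]
}}

```text
time: 14.38
tool_pos: [0.5011, -0.1695, 0.0404]
ee_rot: [3.14, 0.002, 1.679]
wrist_force: [-1.0, -0.2, -1.9]
width: 0.0192
finger_force: 30.0
```

>>> {"api": "move_arm", "payload": {
  "motion": [0,0,0,0,0,0,1,0,0,0,0,0,0,1,0,0,0,0,0,0,1,0,0,0,0,0,0,1,0,0,0,0,0,0,1,0,0,0,0,0,0,1,0,0,0,0,0,0,1,0,0,0,0,0,0,1,0,0,0,0,0,-0.3,1,0,0,0,0,0,-0.4,1,0,0,0,0,0,-0.4,1,0,0,0,0,0,-0.2,1]
}}

```text
time: 15.38
tool_pos: [0.5019, -0.17, 0.1746]
ee_rot: [3.135, 0.005, 1.678]
wrist_force: [0.8, -0.3, 1.1]
width: 0.0932
finger_force: 0.0
```

```bash
python3 -c "
from h import *
to([.5222,.2463,.16],1.5096)
s=robot.snapshot('scene')[:,:,::-1]
cv2.imwrite('pics/e3.png',cv2.resize(s[140:230,165:325],(480,270),interpolation=cv2.INTER_CUBIC))
"
```

```text
turn [0.009 0.006 0.215] shift now [4.118 0.648 0.129] after turn [ 4.167 -0.052  0.146] w 0.0932 ff 0.0
```

View pics/e3.png

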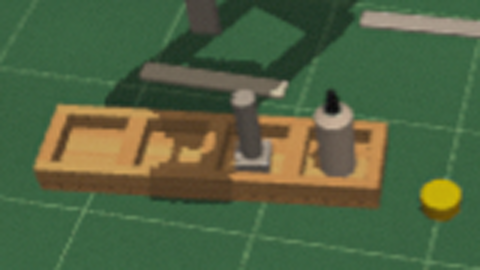

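The stamp stands on its head in the second pocket from the left, base at about (250,158) in the crop. The jar is next.

>>> {"api": "move_arm", "payload": {
  "motion": [0,0,0.107,0,0,0,1,0,0,0.107,0.2,0,0,1,0,0,0,0.4,-0.006,0,1,0,0,0,0.4,-0.006,0,1,0,0,0,0.4,-0.006,0,1,0,0,0,0.4,-0.006,0,1,0,0,0,0.4,-0.006,0,1,0,0,0,0.4,-0.006,0,1,0,0,0,0.4,-0.006,0,1,0,0,0,0.4,-0.006,0,1,0,0,0,0.4,-0.006,0,1,0,0,0,0.367,0,0,1]
}}

```text
time: 16.43
tool_pos: [0.5176, 0.2495, 0.1681]
ee_rot: [-3.141, 0.001, 1.511]
wrist_force: [0.1, -0.1, 0.2]
width: 0.0941
finger_force: 0.0
```

>>> {"api": "move_arm", "payload": {
  "motion": [0,0,0,0,0,0,1,0,0,0,0,0,0,1,0,0,0,0,0,0,1,0,0,0,0,0,0,1]
}}

```text
time: 16.77
tool_pos: [0.5183, 0.2458, 0.1684]
ee_rot: [-3.141, 0.002, 1.509]
wrist_force: [-1.0, 0.4, 0.1]
width: 0.094
finger_force: 0.0
```

```bash
python3 -c "
from h import *
to([.5222,.2463,.046],1.5096)"
```

```text
turn [-0.     0.002 -0.001] shift now [0.01  0.038 1.224] after turn [0.008 0.038 1.224] w 0.094 ff 0.0
```

>>> {"api": "move_arm", "payload": {
  "motion": [0,0,0,0.008,0.038,0.15,1,0,0,0,0,0,0.3,1,0,0,0,0,0,0.3,1,0,0,0,0,0,0.3,1,0,0,0,0,0,0.174,1,0,0,0,0,0,0,1,0,0,0,0,0,0,1,0,0,0,0,0,0,1]
}}

```text
time: 17.43
tool_pos: [0.5235, 0.247, 0.0481]
ee_rot: [3.139, 0.0, 1.509]
wrist_force: [0.4, 0.5, 0.6]
width: 0.0938
finger_force: 0.0
```

>>> {"api": "move_arm", "payload": {
  "motion": [0,0,0,0,0,0,0,0,0,0,0,0,0,0,0,0,0,0,0,0,0,0,0,0,0,0,0,0,0,0,0,0,0,0,0,0,0,0,0,0,0,0,0,0,0,0,0,0,0,0,0,0,0,0,0,0,0,0,0,0,0,0,0,0,0,0,0,0,0,0,0,0,0,0,0,0,0]
}}

```text
time: 18.35
tool_pos: [0.5221, 0.2475, 0.0461]
ee_rot: [3.142, 0.001, 1.51]
wrist_force: [0.1, -0.2, -0.3]
width: 0.0243
finger_force: 0.0
```

```bash
python3 -c "
from h import *
to([.5077,-.2397,.17],1.6779)"
```

```text
turn [-0.     0.002 -0.213] shift now [-4.873  0.151 -1.232] after turn [-4.829 -0.664 -1.239] w 0.0243 ff 0.0
```

The width is 24 mm with no force, although the lid is 42 mm, so something is wrong. I'll look before moving.

```bash
python3 -c "
from h import *
s=robot.snapshot('scene')[:,:,::-1];t=robot.snapshot('top')[:,:,::-1]
f=lambda i:cv2.resize(i,(640,300),interpolation=cv2.INTER_CUBIC)
cv2.imwrite('pics/e4.png',np.vstack([f(t[170:245,140:300]),f(s[175:250,330:490])]))
"
```

```text
(no output)
```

View pics/e4.png

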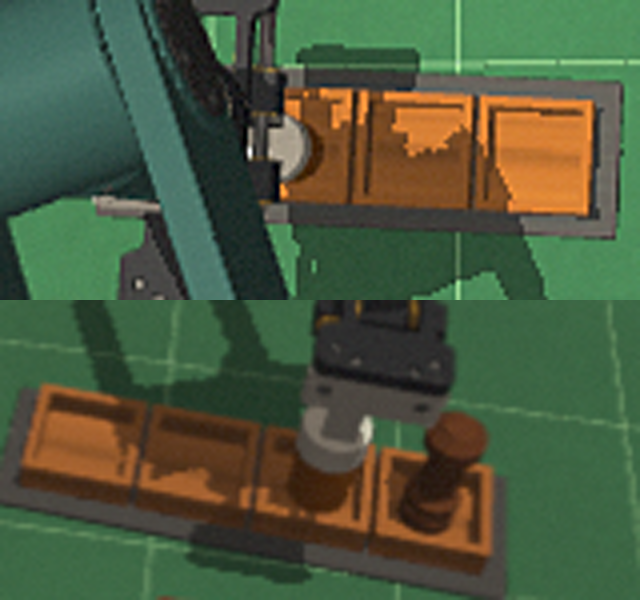

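```bash
python3 -c "
from h import *
o=robot.get_obs();print(o['tool_pos'],o['width'],o['joint_positions'])
f=lambda X:np.round((proj('scene',X)-[330,175])*4+[0,300])
for x in(.525,.535,.545,.555):
  print(x,[f((x,.2475,z)) for z in(.046,.06,.076,.143)])
for dx in(-.021,0,.021): print('lid',f((.5222+dx,.2463,.076)),f((.5222+dx,.2463,.054)))
s=robot.snapshot('scene')[:,:,::-1]
cv2.imwrite('pics/e5.png',cv2.resize(s[185:230,385:445],(800,600),interpolation=cv2.INTER_CUBIC))
"
```

```text
[0.5220954  0.24749811 0.04613549] 0.015918844572895538 [ 3.45355154e-01  2.05731059e-01  1.48910241e+00 -1.20838709e-03
  1.44720289e+00  4.06056348e-01]
0.525 [array([326., 454.]), array([331., 440.]), array([336., 423.]), array([361., 347.])]
0.535 [array([326., 467.]), array([330., 453.]), array([336., 436.]), array([360., 361.])]
0.545 [array([325., 480.]), array([330., 466.]), array([336., 449.]), array([360., 374.])]
0.555 [array([325., 493.]), array([330., 479.]), array([335., 463.]), array([360., 388.])]
lid [335. 392.] [327. 416.]
lid [334. 419.] [327. 442.]
lid [334. 447.] [326. 469.]
```

View pics/e5.png

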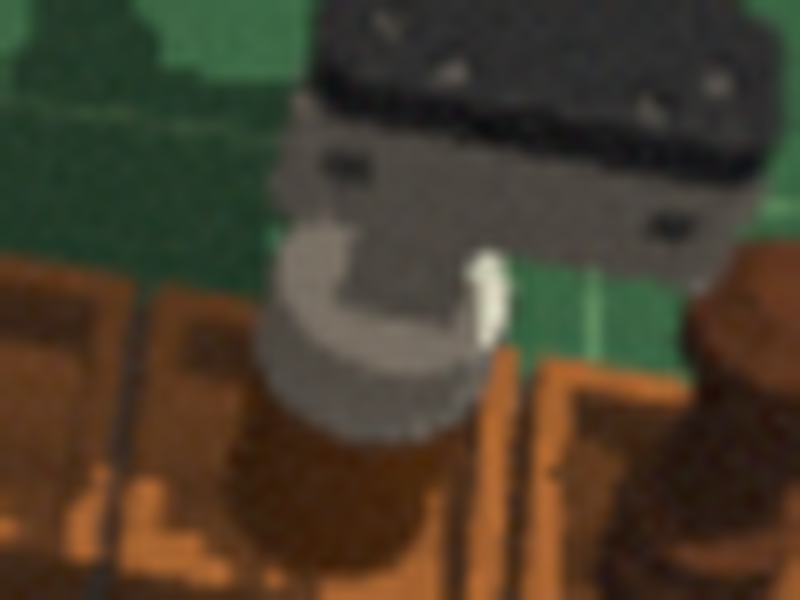

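The finger tips pass through the lid: the front finger meets the lid top at about (410,318) in the crop, the jar hasn't moved, and no force is felt. So the pads aren't making contact with the lid at this height, which is odd for the simulation. I'll open again, check the jar, and try a lower grip on the glass body.

>>> {"api": "move_arm", "payload": {
  "motion": [0,0,0,0,0,0,1,0,0,0,0,0,0,1,0,0,0,0,0,0,1,0,0,0,0,0,0,1,0,0,0,0,0,0,1,0,0,0,0,0,0,1,0,0,0,0,0,0,1,0,0,0,0,0,0,1,0,0,0,0,0,0,1,0,0,0,0,0,0,1,0,0,0,0,0,0,1]
}}

```text
time: 19.42
tool_pos: [0.5221, 0.2475, 0.0462]
ee_rot: [3.141, 0.001, 1.51]
wrist_force: [-0.2, -0.2, 0.7]
width: 0.0821
finger_force: 0.0
```

```bash
python3 -c "
from h import *
to([.5222,.2463,.032],1.5096)
s=robot.snapshot('scene')[:,:,::-1]
cv2.imwrite('pics/e6.png',cv2.resize(s[175:250,330:490],(640,300),interpolation=cv2.INTER_CUBIC))
"
```

```text
turn [0.    0.002 0.001] shift now [-0.012  0.002  0.142] after turn [-0.012  0.002  0.142] w 0.0821 ff 0.0
```

View pics/e6.png

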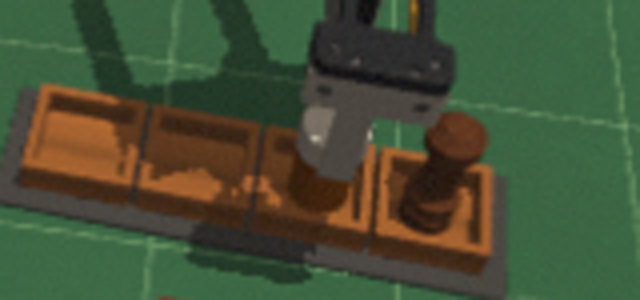

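The jar is still upright and where it was, and the front finger is again in front of it. I'll lower to the glass body and close.

>>> {"api": "move_arm", "payload": {
  "motion": [0,0,0,-0.01,0,0.07,1,0,0,0,0,0,0.06,1,0,0,0,0,0,0,1,0,0,0,0,0,0,0.3,0,0,0,0,0,0,0.3,0,0,0,0,0,0,0.3,0,0,0,0,0,0,0.3,0,0,0,0,0,0,0.3,0,0,0,0,0,0,0.3,0,0,0,0,0,0,0.3,0,0,0,0,0,0,0.3,0,0,0,0,0,0,0.3]
}}

```text
time: 20.47
tool_pos: [0.5221, 0.2465, 0.0332]
ee_rot: [3.141, 0.001, 1.51]
wrist_force: [-0.2, 0.2, -0.1]
width: 0.0409
finger_force: 30.0
```

>>> {"api": "move_arm", "payload": {
  "motion": [0,0,0,0,0,0,0.3,0,0,0,0,0,0,0.3,0,0,0,0,0,0,0.3]
}}

```text
time: 20.72
tool_pos: [0.5221, 0.2465, 0.0332]
ee_rot: [3.141, 0.001, 1.51]
wrist_force: [0.8, -0.2, 0.2]
width: 0.0411
finger_force: 30.0
```

Now it reads 41 mm and 30 N. I'll lift a little and confirm it holds.

>>> {"api": "move_arm", "payload": {
  "motion": [0,0,0,0,0,0,0.3,0,0,0,0,0,-0.04,0.3,0,0,0,0,0,-0.04,0.3,0,0,0,0,0,0,0.3,0,0,0,0,0,0,0.3,0,0,0,0,0,0,0.3,0,0,0,0,0,0,0.3]
}}

```text
time: 21.3
tool_pos: [0.5219, 0.2464, 0.041]
ee_rot: [-3.141, 0.001, 1.51]
wrist_force: [0.2, -0.4, -1.1]
width: 0.0413
finger_force: 30.0
```

```bash
python3 -c "
from h import *
to([.5077,-.2397,.17],1.6779)
o=robot.get_obs();print(o['wrist_force'],o['wrist_torque'])
s=robot.snapshot('scene')[:,:,::-1]
cv2.imwrite('pics/e7.png',cv2.resize(s[175:250,350:470],(640,400),interpolation=cv2.INTER_CUBIC))
"
```

```text
turn [-0.001  0.002 -0.214] shift now [-4.863  0.153 -1.283] after turn [-4.818 -0.66  -1.29 ] w 0.0413 ff 30.0
[ 0.20362689 -0.42207603 -1.09824468] [-0.03509144 -0.09277533  0.02188793]
```

View pics/e7.png

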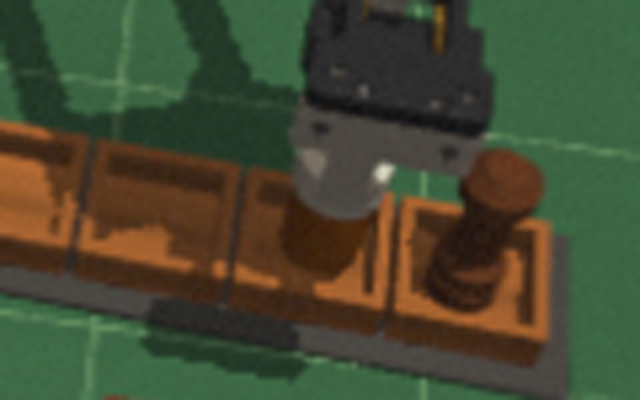

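The jar rises with the fingers: 30 N grip and about 1.1 N of load. I'll carry it on gently.

>>> {"api": "move_arm", "payload": {
  "motion": [0,0,0,0,0,-0.1,0.3,0,0,0,0,0,-0.2,0.3,0,0,0,0,0,-0.25,0.3,0,0,0,0,0,-0.25,0.3,0,0,-0.05,0,0,-0.2,0.3,0,0,-0.05,0,0,-0.1,0.3,0,0,-0.057,0,0,0,0.3,0,0,-0.057,0,0,0,0.3,0,0,0,0,0,0,0.3,0,0,0,0,0,0,0.3]
}}

```text
time: 22.18
tool_pos: [0.5221, 0.2466, 0.1517]
ee_rot: [3.141, 0.001, 1.677]
wrist_force: [-0.1, 0.2, -0.8]
width: 0.0409
finger_force: 30.0
```

```bash
python3 -c "
from h import *
to([.5077,-.2397,.151],1.6779);print(robot.get_obs()['wrist_force'])"
```

```text
turn [ 0.     0.001 -0.001] shift now [-4.821 -0.66   0.012] after turn [-4.82  -0.663  0.007] w 0.0409 ff 30.0
[-0.13430118  0.19891465 -0.84112856]
```

>>> {"api": "move_arm", "payload": {
  "motion": [0,0,0,-0.1,-0.014,0,0.3,0,0,0,-0.2,-0.028,0,0.3,0,0,0,-0.3,-0.0413,0,0.3,0,0,0,-0.3,-0.0413,0,0.3,0,0,0,-0.3,-0.0413,0,0.3,0,0,0,-0.3,-0.0413,0,0.3,0,0,0,-0.3,-0.0413,0,0.3,0,0,0,-0.3,-0.0413,0,0.3,0,0,0,-0.3,-0.0413,0,0.3,0,0,0,-0.3,-0.0413,0,0.3,0,0,0,-0.3,-0.0413,0,0.3,0,0,0,-0.3,-0.0413,0,0.3]
}}

```text
time: 23.18
tool_pos: [0.5114, -0.0884, 0.1516]
ee_rot: [-3.141, 0.001, 1.677]
wrist_force: [1.6, -0.3, -0.8]
width: 0.0412
finger_force: 30.0
```

>>> {"api": "move_arm", "payload": {
  "motion": [0,0,0,-0.3,-0.0413,0,0.3,0,0,0,-0.3,-0.0413,0,0.3,0,0,0,-0.3,-0.0413,0,0.3,0,0,0,-0.3,-0.0413,0,0.3,0,0,0,-0.2,-0.028,0,0.3,0,0,0,-0.12,-0.014,0,0.3,0,0,0,0,0,0,0.3,0,0,0,0,0,0,0.3,0,0,0,0,0,0,0.3,0,0,0,0,0,0,0.3]
}}

```text
time: 24.02
tool_pos: [0.5081, -0.2383, 0.1519]
ee_rot: [3.141, 0.001, 1.68]
wrist_force: [0.0, 0.8, -0.8]
width: 0.0415
finger_force: 30.0
```

```bash
python3 -c "
from h import *
to([.5077,-.2397,.0342],1.6779);print(robot.get_obs()['wrist_force'])"
```

```text
turn [0.    0.001 0.003] shift now [-0.012 -0.006  1.177] after turn [-0.013 -0.005  1.177] w 0.0415 ff 30.0
[ 0.02527268  0.7606702  -0.82944235]
```

>>> {"api": "move_arm", "payload": {
  "motion": [0,0,0,-0.013,-0.005,0.1,0.3,0,0,0,0,0,0.25,0.3,0,0,0,0,0,0.25,0.3,0,0,0,0,0,0.25,0.3,0,0,0,0,0,0.17,0.3,0,0,0,0,0,0.08,0.3,0,0,0,0,0,0.05,0.3,0,0,0,0,0,0.027,0.3,0,0,0,0,0,0,0.3,0,0,0,0,0,0,0.3]
}}

```text
time: 24.85
tool_pos: [0.5085, -0.2416, 0.0354]
ee_rot: [3.14, 0.003, 1.679]
wrist_force: [0.1, 0.9, -0.8]
width: 0.0412
finger_force: 30.0
```

>>> {"api": "move_arm", "payload": {
  "motion": [0,0,0,0,0,0,1,0,0,0,0,0,0,1,0,0,0,0,0,0,1,0,0,0,0,0,0,1,0,0,0,0,0,0,1,0,0,0,0,0,0,1,0,0,0,0,0,0,1,0,0,0,0,0,0,1,0,0,0,0,0,-0.3,1,0,0,0,0,0,-0.4,1,0,0,0,0,0,-0.4,1,0,0,0,0,0,-0.2,1]
}}

```text
time: 25.85
tool_pos: [0.5093, -0.242, 0.1698]
ee_rot: [3.136, 0.006, 1.678]
wrist_force: [0.7, 0.2, 0.4]
width: 0.0937
finger_force: 0.0
```

```bash
python3 -c "
from h import *
to([.528,.311,.16],1.5096)"
```

```text
turn [0.008 0.007 0.215] shift now [5.479 0.779 0.071] after turn [ 5.531 -0.151  0.098] w 0.0937 ff 0.0
```

>>> {"api": "move_arm", "payload": {
  "motion": [0.004,0,0.107,0,0,0,1,0.004,0,0.107,0,0,0,1,0,0,0,0.39,-0.01,0,1,0,0,0,0.39,-0.01,0,1,0,0,0,0.39,-0.01,0,1,0,0,0,0.39,-0.01,0,1,0,0,0,0.39,-0.01,0,1,0,0,0,0.39,-0.01,0,1,0,0,0,0.39,-0.01,0,1,0,0,0,0.39,-0.01,0,1,0,0,0,0.39,-0.01,0,1,0,0,0,0.39,-0.01,0,1]
}}

```text
time: 26.85
tool_pos: [0.5209, 0.1508, 0.1636]
ee_rot: [-3.136, 0.002, 1.51]
wrist_force: [0.8, 0.8, 0.4]
width: 0.0939
finger_force: 0.0
```

>>> {"api": "move_arm", "payload": {
  "motion": [0,0,0,0.39,-0.01,0,1,0,0,0,0.39,-0.01,0,1,0,0,0,0.39,-0.01,0,1,0,0,0,0.39,-0.01,0,1,0,0,0,0.07,0,0,1,0,0,0,0,0,0,1,0,0,0,0,0,0,1,0,0,0,0,0,0,1,0,0,0,0,0,0,1]
}}

```text
time: 27.6
tool_pos: [0.5274, 0.31, 0.1635]
ee_rot: [-3.136, 0.002, 1.508]
wrist_force: [-0.6, 0.3, 0.1]
width: 0.0939
finger_force: 0.0
```

```bash
python3 - <<'E'
from h import *
to([.528,.311,.036],1.5096)
s=robot.snapshot('scene')[:,:,::-1]
f=lambda i:cv2.resize(i,(640,300),interpolation=cv2.INTER_CUBIC)
cv2.imwrite('pics/g1.png',np.vstack([f(s[150:225,165:325]),f(s[175:250,350:510])]))
for z in(.01,.044,.055): print(z,(proj('scene',(.528,.311,z))-[350,175])*4+[0,300])
E
```

```text
turn [-0.007  0.003 -0.002] shift now [0.013 0.013 1.275] after turn [0.01  0.005 1.275] w 0.0939 ff 0.0
0.01 [337.1340911  508.22114075]
0.044 [350.91482497 475.03158574]
0.055 [355.53346941 463.8931018 ]
```

View pics/g1.png

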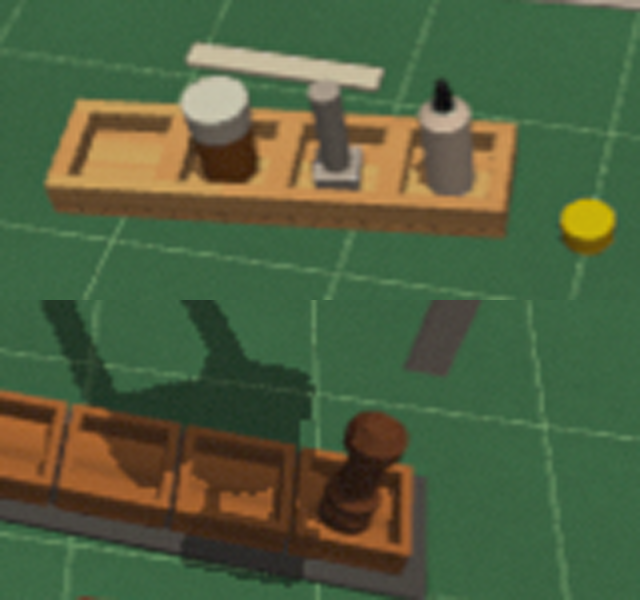

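Jar, stamp and bottle all stand upright in their pockets, at about (225,130), (330,140) and (447,150). The burnisher waits in the tray's left-end cup, with its knob at (375,437). I'll aim at the waist, slightly further to the left.

>>> {"api": "move_arm", "payload": {
  "motion": [-0.005,0,0,0.04,0.005,0.15,1,0,0,0,0,0,0.3,1,0,0,0,0,0,0.3,1,0,0,0,0,0,0.3,1,0,0,0,0,0,0.165,1,0,0,0,0,0,0,1,0,0,0,0,0,0,1,0,0,0,0,0,0,1,0,0,0,0,0,0,1]
}}

```text
time: 28.4
tool_pos: [0.5292, 0.316, 0.0445]
ee_rot: [3.14, -0.001, 1.51]
wrist_force: [0.1, 0.5, -0.4]
width: 0.0939
finger_force: 0.0
```

>>> {"api": "move_arm", "payload": {
  "motion": [0,0,0,0,0,0,0,0,0,0,0,0,0,0,0,0,0,0,0,0,0,0,0,0,0,0,0,0,0,0,0,0,0,0,0,0,0,0,0,0,0,0,0,0,0,0,0,0,0,0,0,0,0,0,0,0,0,0,0,0,0,0,0,0,0,0,0,0,0,0,0,0,0,0,0,0,0,0,0,0,0,0,0,0]
}}

```text
time: 29.4
tool_pos: [0.5274, 0.3156, 0.0416]
ee_rot: [-3.139, 0.002, 1.51]
wrist_force: [-0.1, 0.4, -0.7]
width: 0.0353
finger_force: 30.0
```

The pads are catching only the knob's lower edge. I'll regrip with the knob centred between them.

>>> {"api": "move_arm", "payload": {
  "motion": [0,0,0,0,0,0,0.7,0,0,0,0,0,0,0.7,0,0,0,0,0,0,0.7,0,0,0,0,0,0,0.7,0,0,0,0,0,0,0.7,0,0,0,0,0,-0.1,0.7,0,0,0,0,0,-0.1,0.7,0,0,0,0,0,0,0.7,0,0,0,0,0,0,0.7]
}}

```text
time: 30.15
tool_pos: [0.5286, 0.3162, 0.0637]
ee_rot: [3.141, 0.0, 1.51]
wrist_force: [0.2, 1.0, 0.2]
width: 0.066
finger_force: 0.0
```

>>> {"api": "move_arm", "payload": {
  "motion": [0,0,0,0,0,0,0.2,0,0,0,0,0,0,0.2,0,0,0,0,0,0,0.2,0,0,0,0,0,0,0.2,0,0,0,0,0,0,0.2,0,0,0,0,0,0,0.2,0,0,0,0,0,0,0.2,0,0,0,0,0,0,0.2]
}}

```text
time: 30.82
tool_pos: [0.5278, 0.3157, 0.0619]
ee_rot: [-3.14, 0.002, 1.51]
wrist_force: [1.5, 0.3, 2.3]
width: 0.0193
finger_force: 4.3
```

```bash
python3 - <<'E'
from h import *
to([.5154,-.3113,.18],1.6779)
E
```

```text
turn [-0.002  0.002 -0.213] shift now [-6.268  0.254 -1.171] after turn [-6.22  -0.793 -1.181] w 0.0193 ff 4.3
```

The pads closed over the knob's rounded top: 19 mm wide, with light force and a vertical push. Together with the jar picture, this suggests the real finger tips sit about 30 mm higher than the reported TCP, so the jar wasn't penetrated and the earlier 35 mm knob grip was a full one. I'll open, go back down slightly lower than before and regrip.

>>> {"api": "move_arm", "payload": {
  "motion": [0,0,0,0,0,0,0.8,0,0,0,0,0,0,0.8,0,0,0,0,0,0,0.8,0,0,0,0,0,0,0.8,0,0,0,0,0,0,0.8,0,0,0,0,0,0,0.8,0,0,0,0,0,0,0.8,0,0,0,0,0,0.12,0.8,0,0,0,0,0,0.12,0.8,0,0,0,0,0,0,0.8,0,0,0,0,0,0,0.8]
}}

```text
time: 31.73
tool_pos: [0.526, 0.3149, 0.0353]
ee_rot: [-3.136, 0.004, 1.51]
wrist_force: [-0.9, 0.1, -0.6]
width: 0.0754
finger_force: 0.0
```

```bash
python3 - <<'E'
from h import *
to([.528,.315,.038],1.5096)
s=robot.snapshot('scene')[:,:,::-1]
f=lambda i:cv2.resize(i,(640,400),interpolation=cv2.INTER_CUBIC)
cv2.imwrite('pics/g2.png',f(s[175:250,370:490]))
E
```

```text
turn [-0.008  0.005  0.001] shift now [ 0.002  0.02  -0.027] after turn [ 0.002  0.02  -0.027] w 0.0754 ff 0.0
```

View pics/g2.png

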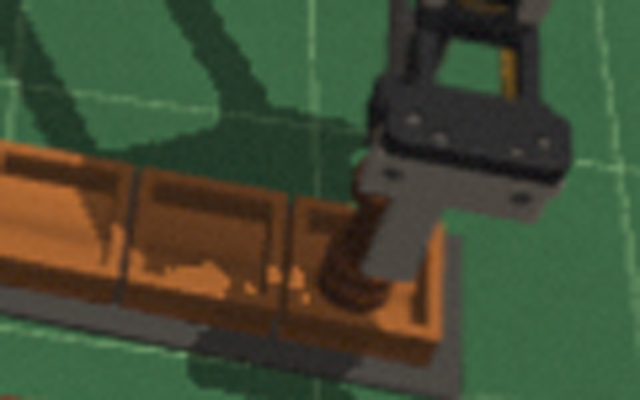

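The burnisher stands behind the front finger, whose tip is at about (393,278) in the crop. I'll check the tip height by ray.

```bash
python3 - <<'E'
from h import *
for u,v,w in((443.7,227.1,'tip'),(443.75,209.3,'knob')):
    o,d=ray('scene',u,v)
    for x in((.566,.578) if w=='tip' else (.528,)):
        print(w,x,o+d*(x-o[0])/d[0])
E
```

```text
tip 0.566 [0.566      0.31899846 0.06330795]
tip 0.578 [0.578      0.31463583 0.07851858]
knob 0.528 [0.528      0.31560981 0.08160977]
```

The tip is really at about 65–75 mm, about 30 mm above the reported TCP, so the pads span the knob and y agrees. I'll close.

>>> {"api": "move_arm", "payload": {
  "motion": [0,0,0,0,0,0.02,0.2,0,0,0,0,0,0,0.2,0,0,0,0,0,0,0.2,0,0,0,0,0,0,0.2,0,0,0,0,0,0,0.2,0,0,0,0,0,0,0.2,0,0,0,0,0,0,0.2,0,0,0,0,0,0,0.2,0,0,0,0,0,0,0.2,0,0,0,0,0,0,0.2]
}}

```text
time: 32.62
tool_pos: [0.5276, 0.3156, 0.0359]
ee_rot: [-3.14, 0.002, 1.51]
wrist_force: [0.3, 0.4, 1.0]
width: 0.035
finger_force: 30.0
```

```bash
python3 - <<'E'
from h import *
to([.5154,-.3113,.15],1.6779)
E
```

```text
turn [-0.002  0.002 -0.213] shift now [-6.267  0.255 -1.131] after turn [-6.22  -0.792 -1.141] w 0.035 ff 30.0
```

>>> {"api": "move_arm", "payload": {
  "motion": [0,0,0,0,0,-0.08,0.2,0,0,0,0,0,-0.2,0.2,0,0,0,0,0,-0.25,0.2,0,0,0,0,0,-0.25,0.2,0,0,-0.05,0,0,-0.25,0.2,0,0,-0.05,0,0,-0.13,0.2,0,0,-0.057,0,0,0,0.2,0,0,-0.056,0,0,0,0.2,0,0,0,0,0,0,0.2,0,0,0,0,0,0,0.2]
}}

```text
time: 33.45
tool_pos: [0.5276, 0.3157, 0.1518]
ee_rot: [-3.139, 0.001, 1.676]
wrist_force: [1.2, -0.1, -1.1]
width: 0.0349
finger_force: 30.0
```

```bash
python3 - <<'E'
from h import *
to([.5154,-.3113,.15],1.6779);print(robot.get_obs()['wrist_force'])
E
```

```text
turn [-0.003  0.002 -0.002] shift now [-6.222 -0.782  0.029] after turn [-6.221 -0.791  0.018] w 0.0349 ff 30.0
[ 1.21028851 -0.05171874 -1.11771034]
```

>>> {"api": "move_arm", "payload": {
  "motion": [0,0,-0.002,-0.1,-0.013,0,0.2,0,0,0,-0.2,-0.025,0,0.2,0,0,0,-0.3,-0.038,0,0.2,0,0,0,-0.3,-0.038,0,0.2,0,0,0,-0.3,-0.038,0,0.2,0,0,0,-0.3,-0.038,0,0.2,0,0,0,-0.3,-0.038,0,0.2,0,0,0,-0.3,-0.038,0,0.2,0,0,0,-0.3,-0.038,0,0.2,0,0,0,-0.3,-0.038,0,0.2,0,0,0,-0.3,-0.038,0,0.2,0,0,0,-0.3,-0.038,0,0.2]
}}

```text
time: 34.45
tool_pos: [0.5209, -0.0188, 0.1521]
ee_rot: [-3.139, 0.002, 1.678]
wrist_force: [0.4, -1.3, -0.7]
width: 0.0351
finger_force: 30.0
```

>>> {"api": "move_arm", "payload": {
  "motion": [0,0,0,-0.3,-0.038,0,0.2,0,0,0,-0.3,-0.038,0,0.2,0,0,0,-0.3,-0.038,0,0.2,0,0,0,-0.3,-0.038,0,0.2,0,0,0,-0.3,-0.038,0,0.2,0,0,0,-0.3,-0.038,0,0.2,0,0,0,-0.3,-0.038,0,0.2,0,0,0,-0.3,-0.038,0,0.2,0,0,0,-0.3,-0.038,0,0.2,0,0,0,-0.15,-0.019,0,0.2,0,0,0,-0.071,-0.009,0,0.2,0,0,0,0,0,0,0.2]
}}

```text
time: 35.45
tool_pos: [0.516, -0.3121, 0.1522]
ee_rot: [-3.138, 0.001, 1.677]
wrist_force: [-0.7, 0.7, -0.6]
width: 0.0349
finger_force: 30.0
```

>>> {"api": "move_arm", "payload": {
  "motion": [0,0,0,0,0,0,0.2,0,0,0,0,0,0,0.2,0,0,0,0,0,0,0.2,0,0,0,0,0,0,0.2]
}}

```text
time: 35.78
tool_pos: [0.517, -0.3099, 0.1531]
ee_rot: [-3.139, 0.001, 1.681]
wrist_force: [0.5, -0.4, -0.8]
width: 0.0349
finger_force: 30.0
```

```bash
python3 - <<'E'
from h import *
to([.5154,-.3113,.037],1.6779);print(robot.get_obs()['wrist_force'])
E
```

```text
turn [-0.003  0.002  0.004] shift now [-0.01  -0.014  1.161] after turn [-0.012 -0.017  1.161] w 0.0349 ff 30.0
[ 0.5152127 -0.4448188 -0.763621 ]
```

>>> {"api": "move_arm", "payload": {
  "motion": [0,0,0,-0.012,-0.017,0.1,0.2,0,0,0,0,0,0.25,0.2,0,0,0,0,0,0.25,0.2,0,0,0,0,0,0.25,0.2,0,0,0,0,0,0.18,0.2,0,0,0,0,0,0.08,0.2,0,0,0,0,0,0.03,0.2,0,0,0,0,0,0,0.2,0,0,0,0,0,0,0.2,0,0,0,0,0,0,0.2,0,0,0,0,0,0,0.2]
}}

```text
time: 36.7
tool_pos: [0.5157, -0.3135, 0.0405]
ee_rot: [-3.141, 0.004, 1.679]
wrist_force: [-0.4, -0.8, -1.0]
width: 0.0352
finger_force: 30.0
```

```bash
python3 - <<'E'
from h import *
to([.5154,-.3113,.037],1.6779);print(robot.get_obs()['wrist_force'])
E
```

```text
turn [-0.     0.004  0.001] shift now [ 0.022 -0.001  0.035] after turn [ 0.022 -0.001  0.035] w 0.0352 ff 30.0
[-0.43007908 -0.84383221 -0.96399496]
```

>>> {"api": "move_arm", "payload": {
  "motion": [0,-0.004,0,0.01,0,0.02,0.2,0,0,0,0,0,0.015,0.2,0,0,0,0,0,0,0.2,0,0,0,0,0,0,0.2]
}}

```text
time: 37.03
tool_pos: [0.5151, -0.312, 0.0359]
ee_rot: [-3.14, 0.005, 1.679]
wrist_force: [0.7, -0.9, 1.2]
width: 0.0348
finger_force: 30.0
```

>>> {"api": "move_arm", "payload": {
  "motion": [0,0,0,0,0,0,1,0,0,0,0,0,0,1,0,0,0,0,0,0,1,0,0,0,0,0,0,1,0,0,0,0,0,0,1,0,0,0,0,0,0,1,0,0,0,0,0,0,1,0,0,0,0,0,0,1,0,0,0,0,0,-0.3,1,0,0,0,0,0,-0.4,1,0,0,0,0,0,-0.4,1,0,0,0,0,0,-0.2,1]
}}

```text
time: 38.03
tool_pos: [0.5165, -0.3123, 0.1712]
ee_rot: [3.138, 0.01, 1.679]
wrist_force: [0.3, 1.2, 1.4]
width: 0.0942
finger_force: 0.0
```

>>> {"api": "move_arm", "payload": {
  "motion": [0,0,0,0,-0.3,-0.2,1,0,0,0,0,-0.3,0,1,0,0,0,0,-0.3,0,1,0,0,0,0,-0.3,0,1,0,0,0,0,0,0,1,0,0,0,0,0,0,1,0,0,0,0,0,0,1,0,0,0,0,0,0,1]
}}

```text
time: 38.7
tool_pos: [0.3965, -0.324, 0.1854]
ee_rot: [-3.139, 0.004, 1.68]
wrist_force: [1.1, -0.2, 0.1]
width: 0.0939
finger_force: 0.0
```

```bash
python3 - <<'E'
from h import *
s=robot.snapshot('scene')[:,:,::-1];t=robot.snapshot('top')[:,:,::-1]
f=lambda i:cv2.resize(i,(640,300),interpolation=cv2.INTER_CUBIC)
cv2.imwrite('pics/g3.png',np.vstack([f(t[170:245,325:485]),f(s[150:225,165:325])]))
E
```

```text
(no output)
```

View pics/g3.png

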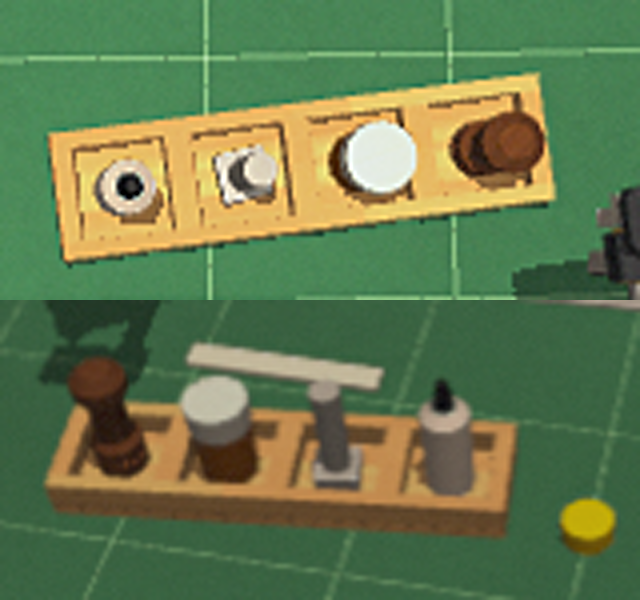

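All four pieces stand upright in their own pockets: bottle (128,185), stamp (255,172), jar (378,157) and burnisher (505,145) in the top panel. The gripper is clear.

```bash
python3 -c "
from bench import robot
print(robot.close_job())"
```

```text
the job is handed in; nothing more can be done
None
```

All four pieces are in the rack in reverse order (from the left: bottle, stamp, jar, burnisher), upright and released in the last pictures, and the job was handed in at about 39 s of the 106 s allowed.

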